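Clear the inspection stand, sound its bore and fit the matching rest

TASK

The gauge set has been left lying on the inspection stand, over its open bore: lift it off and set it down upright inside the grey tool tray. Then lower the depth rod from the rack into the bore to find how deep it is, and put the rod back in its rack hole. Last, stand in the bore the one rest post of the three whose top comes level with the stand's two fixed rests; leave the other two posts in their places in the rack and the other things on the bench alone.

Things in the scene. Friction and masses are not known exactly. Their poses are not given: they have to be found in the camera images.
- stand: inspection stand, fixed: aluminium block 130 (x) x 200 (y) x 62 mm high, with two fixed steel rests (24 mm diameter, tops 45 mm above the block's top) at x = +40, y = +65 and -65 mm, each in a flat dark flange 34 mm wide and 3 mm high. One open round bore 27 mm in diameter, mouth edge chamfered 2 mm, at x = -36, y = 0. The bore is blind; it is 26, 38 or 50 mm deep, which of these differs from start to start. Origin: centre of the underside; z up
- bore_mouth (a point): centre of the bore's mouth, on the block's top face; axes as the stand's
- rest_level (a point): point on the bore's axis 45 mm above its mouth, level with the tops of the two fixed rests; a post that fits has its top here; axes as the stand's
- gauge_set: gauge set: step gauges in a beech cradle, the cradle 45 (x) x 110 (y) x 14 mm high, the gauges standing on it up to 38 mm, about 0.21 kg, loose, lying on the stand's top over the bore; grip the cradle across its 45 mm width, low down. Origin: centre of the underside; z up, long side along y
- tool_tray: shallow grey moulded tool tray, fixed to the bench, empty, 142 (x) x 242 (y) x 17 mm over its rim, inner floor 2 mm above the origin and clear over about 120 x 220 mm. Origin: centre of the underside; z up, long side along y
- rack: beech rack block, fixed, 70 (x) x 230 (y) x 34 mm high, with four upright blind holes 24 mm deep (floor 10 mm above the bench) in a row along y at x = 0: a 17 mm hole for the depth rod at y = -100 mm, and 27 mm holes for posts at y = -15, +35 and +85 mm, mouths chamfered 3 mm. Origin: centre of the underside; z up
- rod_hole (a point): centre of the mouth of the rack hole of the depth rod, on the rack's top face; axes as the rack's
- depth_rod: depth rod, loose, standing upright in its rack hole: steel rod 14 mm in diameter with a black round knob 26 mm in diameter on its upper end (knob from 110 to 150 mm above the tip), 150 mm long in all, about 0.1 kg. Origin: centre of the flat lower tip, which tapers to 8 mm over its last 5 mm; z up along the rod to the knob
- post_short: loose steel rest post, a plain upright round bar 24 mm in diameter and 71 mm long (the shortest of three that are otherwise alike), foot chamfered, flat top with a fine groove under it, about 0.15 kg. Starts upright in one of the three wide rack holes (any of them). Origin: centre of its foot; z up along its axis
- post_middle: loose steel rest post, a plain upright round bar 24 mm in diameter and 83 mm long (the middle length of three that are otherwise alike), foot chamfered, flat top with a fine groove under it, about 0.15 kg. Starts upright in one of the three wide rack holes (any of them). Origin: centre of its foot; z up along its axis
- post_long: loose steel rest post, a plain upright round bar 24 mm in diameter and 95 mm long (the longest of three that are otherwise alike), foot chamfered, flat top with a fine groove under it, about 0.15 kg. Starts upright in one of the three wide rack holes (any of them). Origin: centre of its foot; z up along its axis
- post_short_top (a point): centre of the flat top of post_short, 71 mm above its origin
- post_middle_top (a point): centre of the flat top of post_middle, 83 mm above its origin
- post_long_top (a point): centre of the flat top of post_long, 95 mm above its origin
- caliper: bystander: digital caliper lying flat, 66 x 226 x 14 mm; leave alone
- cutters: bystander: side cutters lying flat, 69 x 128 x 13 mm; leave alone
- screwdriver: bystander: flat screwdriver lying down, 26 x 188 x 26 mm; leave alone
Mind the look-alikes: they are no part of the job. What is shaped like the post_short but brown or purple is not meant. Leave any purple look-alike of the post_long alone.

How it is judged:
On the way, in this order (a step that is already met when the one before it is completed fails the run):
1. the gauge set stands upright inside the tool tray, let go (x of gauge_set in the frame of tool_tray between -0.05 and 0.05 m and y of gauge_set in the frame of tool_tray between -0.085 and 0.085 m and z of gauge_set in the frame of tool_tray between -0.002 and 0.012 m and angle between gauge_set's own z axis and vertical below 0.1 rad and linear speed of gauge_set below 0.02 m/s and contact force between gauge_set and the fingers below 0.1 N), for 0.2 s.
2. the depth rod is lowered upright into the bore (horizontal distance between depth_rod and bore_mouth below 0.01 m and z of depth_rod in the frame of bore_mouth below -0.024 m and angle between depth_rod's own z axis and vertical below 0.15 rad and linear speed of depth_rod below 0.02 m/s), for 0.2 s.
3. the depth rod is back in its rack hole (horizontal distance between depth_rod and rod_hole below 0.008 m and z of depth_rod in the frame of rod_hole below -0.018 m and angle between depth_rod's own z axis and vertical below 0.2 rad and linear speed of depth_rod below 0.02 m/s), for 0.2 s.
At the end, for the whole second after the job is handed in: Gauge set rests upright in the tray (centre within 50 mm across, 85 mm along); depth rod in its rack hole, at least 18 mm deep; one post upright in the bore, top within 4 mm of the fixed rests' level and 9 mm of the bore axis; other two posts within 30 mm of their starts; all at rest (all of step 3 and x of gauge_set in the frame of tool_tray between -0.05 and 0.05 m and y of gauge_set in the frame of tool_tray between -0.085 and 0.085 m and z of gauge_set in the frame of tool_tray between -0.002 and 0.012 m and angle between gauge_set's own z axis and vertical below 0.1 rad and linear speed of gauge_set below 0.02 m/s and ((horizontal distance between post_short_top and rest_level below 0.009 m and z of post_short_top in the frame of rest_level between -0.004 and 0.004 m and angle between post_short's own z axis and vertical below 0.15 rad and linear speed of post_short below 0.02 m/s and distance of each of post_middle, post_long from where it was at the start of the episode below 0.03 m) or (horizontal distance between post_middle_top and rest_level below 0.009 m and z of post_middle_top in the frame of rest_level between -0.004 and 0.004 m and angle between post_middle's own z axis and vertical below 0.15 rad and linear speed of post_middle below 0.02 m/s and distance of each of post_short, post_long from where it was at the start of the episode below 0.03 m) or (horizontal distance between post_long_top and rest_level below 0.009 m and z of post_long_top in the frame of rest_level between -0.004 and 0.004 m and angle between post_long's own z axis and vertical below 0.15 rad and linear speed of post_long below 0.02 m/s and distance of each of post_short, post_middle from where it was at the start of the episode below 0.03 m))); the robot touches nothing.
It fails at once if the caliper has been pushed away (30 mm) (distance of caliper from where it was at the start of the episode above 0.03 m).
It fails at once if the cutters has been pushed away (30 mm) (distance of cutters from where it was at the start of the episode above 0.03 m).
It fails at once if the screwdriver has been pushed away (30 mm) (distance of screwdriver from where it was at the start of the episode above 0.03 m).
It also fails if it takes over 72 s, if anything falls off the work surface, if the arm or the gripper's body presses on something with over 40 N, if the wrist force passes 120 N, or if a joint passes its speed limit or range.

ROBOT

A 6-joint arm with a two-finger parallel gripper is mounted at the origin on the work surface; the furniture and walls round the work are solid. World frame = base frame: x ahead of the robot, y to its left, z up, the work surface at z = 0. Lengths are in m, angles in rad, forces in N, time in s.
With the tool pointing down it reaches from about 0.2 to 0.875 m from the base axis. Payload 3.4 kg.
Tool frame: the origin (TCP) lies between the finger pads; the fingertips stand 25 mm ahead of it and the grasp point (between the pads) lies 6 mm ahead of it (r.nose_length is the z of the fingertips in the tool frame, in m); z points along the fingers, x is the direction in which the jaws open and shut, and the axes are right-handed (so a half turn about z gives the same grasp; the last joint's range is limited). The gripper opens to 94 mm and grips with 3 to 60 N. Pads are 16 mm wide; open, the fingers measure 119 mm over their backs; the gripper's body (75 mm by 177 mm) begins 78 mm behind the grasp point.
Start: joints at [-1.437, 0.276, 1.505, -0, 1.361, -0.121], TCP at [0.145, -0.556, 0.23] pointing down, gripper open.
Joint ranges: [-2.89, 2.89], [-0.75, 2.08], [0.22, 2.7], [-1.18, 4.32], [0.11, 2.71], [-2.7, 2.7]. Speed limits (rad/s): [2.57, 2.57, 3.14, 3.14, 3.14, 3.14].

INTERFACE

Orientations are given as a unit quaternion [w, x, y, z].
In Python, from plant import r, gripper_to, inverse_kinematics, vision, models, telemetry gives the robot as it stands. Calls block until the motion is done:
- r.move_to(position, orientation): joint-space move of the TCP to a pose.
- r.move_l(position, rot=None, vel=0.15, guard=None): straight line of the TCP; rot=None keeps the orientation; vel is the mean speed in m/s. With guard (N) it stops when the force on the tool has changed by that much, and returns True; else False.
- r.movej(angles): joint-space move.
- gripper_to(opening, f_grip=None): finger opening in m; f_grip is the grip in N (None keeps the last); returns when the fingers have stopped.
- r.hold(seconds).
- inverse_kinematics(position, orientation): joint angles nearest the present ones, or None.
- vision.snapshot(name): name is "scene" or "top"; returns the picture (420x560x3 uint8, red, green, blue); there is no depth.
- vision.get_calibration(name): a dict with "fx", "fy", "cx", "cy" (pixels), "position" and "orientation" of the camera in the world. Camera axes: x right, y down, z forward; pixel columns grow to the right and rows downward; lengths in m; the calibration is good to about 2 mm. A picture is of the moment at which its call begins. get_calibration takes no time and is no camera call.
A pose or a line that the arm cannot do raises r.PlanningError and nothing moves.
- r.sign_off(): hands the job in, once; it reports no verdict.
Trained networks look in the newest picture that a camera, given by its name, has taken for a name from the list of things; names that differ only in an ending like _2 or _b are one class to them, and where a whole thing is asked for, a point or a joint stands for the part that bears it (a point fixed in the world has none). Each returns a list of dicts, best first, with "score" (0 to 1); they miss things now and then, are a little off and sometimes report something else, mostly with a low value. They report only what shows in the picture. A call takes as long as a camera call. They do not tell look-alikes from the thing itself.
- models.boxes_of(thing, camera): "at" ([x, y, z] in m, in world coordinates, good to about 4 mm: the middle of the surface that is visible of it).
- models.regions_of(thing, camera): "pixels" (420x560 bool, what is visible of it).
- models.mark_of(thing, camera): "at" ([x, y, z] in m, in world coordinates, good to about 4 mm: a listed point, or the origin of a listed thing).
Readings, each from a call of its own:
- telemetry.current_t(): time.
- telemetry.current_joints(): joint angles.
- telemetry.current_dq(): joint speeds.
- telemetry.current_joint_efforts(): joint torques, N m.
- telemetry.current_ee_pos(): TCP position.
- telemetry.current_tool_rot(): TCP orientation.
- telemetry.current_wrist_force(): force on the tool from outside, world axes, zero at the start.
- telemetry.current_torque(): the same for the moment, N m.
- telemetry.current_opening(): finger opening in m.
Only numpy, scipy, OpenCV 4.12 (cv2) and the standard library are available. Lean on these libraries where they do the work, as an engineer would, in place of code of your own. Each camera call takes 0.05 s, during which the arm holds its last target.

## Working session

There is one attempt and no reset: what is moved stays moved. The work goes in short steps, each a Python script; the robot and the scene stay as the last script left them, time stands still between calls to the robot, and variables do not carry over. Pictures are saved under pics/ and viewed, and the job is handed in when it is done.

```bash
ls; mkdir -p pics; python3 - <<'E'
from plant import r, gripper_to, inverse_kinematics, vision, models, telemetry
import cv2
for n in ("scene","top"):
    im=vision.snapshot(n); cv2.imwrite(f"pics/{n}0.png",im[:,:,::-1])
    c=vision.get_calibration(n); print(n,c)
    for t in ["stand","bore_mouth","rest_level","gauge_set","tool_tray","rack","rod_hole","depth_rod","post_short","post_short_top","post_middle_top","post_long_top","caliper","cutters","screwdriver"]:
        print(t,[([round(float(v),3) for v in d["at"]],round(d["score"],2)) for d in models.mark_of(t,n)])
print(telemetry.current_t())
E
```

```text
pics
scene {'fx': 474.3885639164236, 'fy': 474.3885639164236, 'cx': 284.9864047811664, 'cy': 217.86869517500688, 'position': array([-0.10008144,  1.19662286,  0.88246621]), 'orientation': array([ 0.14540754, -0.23993081,  0.83357311, -0.47586314])}
stand [([0.586, 0.005, 0.0], 0.64)]
bore_mouth [([0.552, 0.002, 0.059], 0.79)]
rest_level [([0.554, 0.003, 0.107], 0.66)]
gauge_set [([0.55, -0.003, 0.061], 0.89), ([0.549, -0.28, -0.002], 0.66)]
tool_tray [([0.551, -0.28, -0.006], 0.91)]
rack [([0.516, 0.305, 0.001], 0.61), ([0.501, 0.387, 0.079], 0.33)]
rod_hole [([0.537, 0.21, 0.037], 0.56)]
depth_rod [([0.539, 0.213, 0.01], 0.81)]
post_short [([0.503, 0.392, 0.011], 0.7), ([0.515, 0.306, 0.002], 0.68), ([0.639, 0.402, -0.002], 0.52), ([0.552, 0.469, 0.001], 0.51), ([0.555, 0.005, 0.111], 0.44)]
post_short_top [([0.638, 0.401, 0.072], 0.74), ([0.502, 0.388, 0.077], 0.72), ([0.547, 0.471, 0.071], 0.59), ([0.758, -0.023, 0.001], 0.52), ([0.51, 0.342, 0.006], 0.24)]
post_middle_top []
post_long_top [([0.511, 0.344, 0.108], 0.71), ([0.657, 0.179, 0.094], 0.71), ([0.759, -0.019, 0.003], 0.38
[... 792 characters left out ...]
3), ([0.5, 0.391, 0.081], 0.19)]
rod_hole [([0.534, 0.212, 0.034], 0.85)]
depth_rod [([0.534, 0.211, 0.013], 0.6)]
post_short [([0.637, 0.406, 0.003], 0.63), ([0.505, 0.389, 0.01], 0.53), ([0.551, 0.473, 0.003], 0.45)]
post_short_top [([0.503, 0.391, 0.077], 0.58), ([0.635, 0.402, 0.069], 0.56), ([0.554, 0.472, 0.07], 0.46)]
post_middle_top [([0.52, 0.294, 0.087], 0.6), ([0.747, -0.228, 0.002], 0.44), ([0.549, -0.001, 0.058], 0.36)]
post_long_top [([0.508, 0.346, 0.112], 0.6), ([0.66, 0.179, 0.094], 0.6)]
caliper [([0.757, -0.017, 0.0], 0.8), ([0.55, -0.006, 0.06], 0.56)]
cutters [([0.745, -0.229, -0.002], 0.54)]
screwdriver [([0.724, 0.292, 0.002], 0.67), ([0.555, -0.002, 0.058], 0.26)]
1.6
```

View pics/scene0.png

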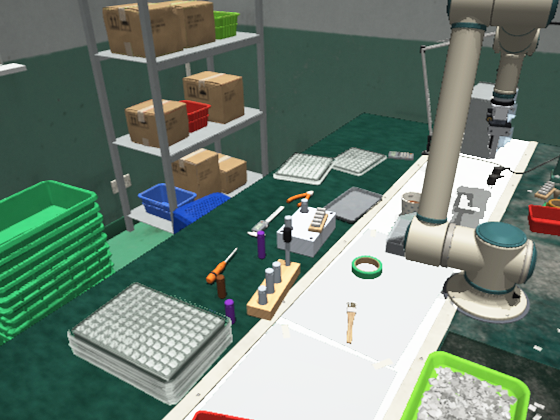

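View pics/top0.png

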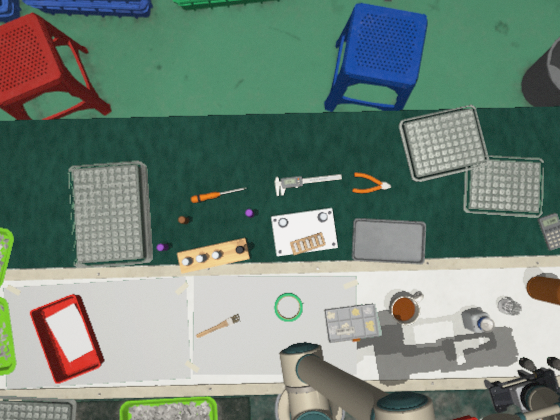

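The scene image shows the stand at about (308,232) with the gauge set on it, and the tray at (355,203). The rack is at (275,290), with the rod at (288,240). In the top image the posts are at (187,262), (200,259) and (216,255), with the rod at (240,250). There are look-alikes beside the rack: brown at (182,219) and purple at (160,247) and (249,213). Next I'll measure yaws and zoom in.

```bash
cat > h.py <<'E'
from plant import r, gripper_to, inverse_kinematics, vision, models, telemetry
import cv2, numpy as np
from scipy.spatial.transform import Rotation as R
def q2R(q): return R.from_quat([q[1],q[2],q[3],q[0]]).as_matrix()
def unproj(n,uv,z):
    c=vision.get_calibration(n); M=q2R(c["orientation"])
    uv=np.atleast_2d(uv).astype(float)
    d=np.c_[(uv[:,0]-c["cx"])/c["fx"],(uv[:,1]-c["cy"])/c["fy"],np.ones(len(uv))]@M.T
    p=c["position"]; s=(z-p[2])/d[:,2]
    return p+d*s[:,None]
def proj(n,P):
    c=vision.get_calibration(n); M=q2R(c["orientation"])
    q=(np.atleast_2d(P)-c["position"])@M
    return np.c_[q[:,0]/q[:,2]*c["fx"]+c["cx"],q[:,1]/q[:,2]*c["fy"]+c["cy"]]
def down(yaw):  # tool z down, tool x at angle yaw in world
    c,s=np.cos(yaw),np.sin(yaw)
    q=R.from_matrix(np.array([[c,s,0],[s,-c,0],[0,0,-1]])).as_quat()
    return np.array([q[3],q[0],q[1],q[2]])
def snap(n,name,box=None,k=1):
    im=vision.snapshot(n)[:,:,::-1].copy()
    if box: x0,y0,x1,y1=box; im=im[y0:y1,x0:x1]
    im=cv2.resize(im,None,fx=k,fy=k,interpolation=cv2.INTER_CUBIC); cv2.imwrite(f"pics/{name}.png",im)
E
python3 - <<'E'
from h import *
snap("scene","s1",(210,160,390,310),4); snap("top","t1",(150,160,440,290),2.7)
for t,z in [("stand",.062),("gauge_set",.08),("tool_tray",.017),("rack",.034)]:
    for d in models.regions_of(t,"top")[:2]:
        m=d["pixels"].astype(np.uint8); 
        ys,xs=np.nonzero(m); P=unproj("top",np.c_[xs,ys],z)[:,:2]
        (c,sz,a)=cv2.minAreaRect((P*1000).astype(np.float32)); print(t,round(d["score"],2),np.round(c,1),np.round(sz,1),round(a,1),P.shape)
print(telemetry.current_t())
E
```

```text
stand 0.63 [589.3   3.9] [134.6 201.6] 5.7 (2012, 2)
stand 0.58 [745.8 -13. ] [ 50.5 217.3] 2.1 (527, 2)
gauge_set 0.75 [550.   -3.7] [ 46.  111.1] 16.3 (477, 2)
tool_tray 0.95 [ 551.7 -279.5] [242.3 141.4] 85.4 (2993, 2)
rack 0.62 [517.2 306.4] [ 73.9 233.3] 11.1 (1302, 2)
1.9
```

View pics/s1.png

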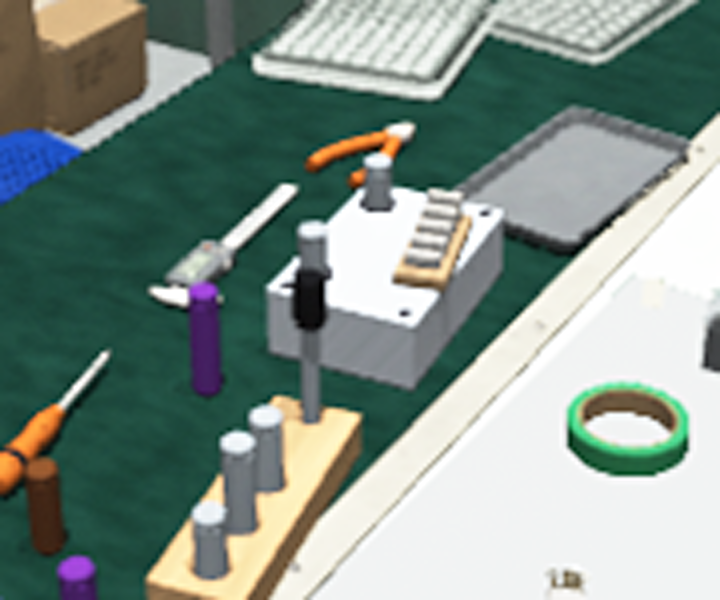

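View pics/t1.png

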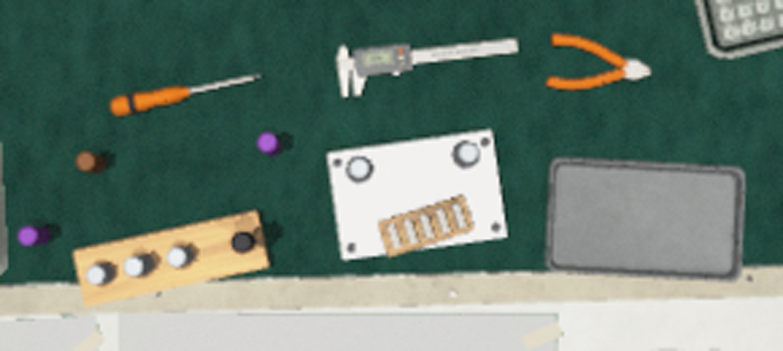

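The crops settle which things are meant. The three steel posts in the rack, at top-image pixels (187,262), (200,259) and (216,255), are short, long and middle by their measured tops of 79, 108 and 87 mm. They are steel-grey and stand in the rack. The brown (182,219) and purple (160,247), (249,213) ones stand on the bench, so I'll leave them alone. Next is the gauge set.

```bash
python3 - <<'E'
from h import *
t0=telemetry.current_t()
g=np.array([.550,-.0035]); 
for a in (0,np.pi):
    q=down(np.radians(16.3)+a); print(a, np.round(inverse_kinematics([*g,.15],q),2), np.round(inverse_kinematics([.55,-.28,.15],down(np.radians(-4.6)+a)),2))
E
```

```text
0 [-0.13  0.3   1.69 -0.    1.16 -0.42] [-0.58  0.39  1.54 -0.    1.21 -0.5 ]Traceback (most recent call last):
  File "<stdin>", line 5, in <module>
    return _wrapfunc(a, 'round', decimals=decimals, out=out)
    return _wrapit(obj, method, *args, **kwds)
    result = getattr(arr, method)(*args, **kwds)
TypeError: unsupported operand type(s) for *: 'NoneType' and 'float'
```

```bash
python3 - <<'E'
from h import *
g=np.array([.550,-.0035]); q=down(np.radians(16.3))
T=lambda s:print(s,round(telemetry.current_t(),2),np.round(telemetry.current_ee_pos(),4),round(telemetry.current_opening(),4))
r.move_to([*g,.17],q); T("above")
gripper_to(.07)
print(r.move_l([*g,.090],vel=.15,guard=8)); T("low")
gripper_to(.03,30); T("grip")
r.move_l([*g,.16],vel=.2); T("lift")
snap("scene","s2",(210,130,390,280),4); snap("top","t2",(150,160,440,290),2.7)
E
```

```text
above 4.34 [ 0.5501 -0.0044  0.1701] 0.0938
True
low 5.51 [ 0.548  -0.0032  0.0874] 0.07
grip 6.03 [ 0.5495 -0.0032  0.0873] 0.0444
lift 6.54 [ 0.5481 -0.0034  0.1585] 0.0445
```

View pics/s2.png

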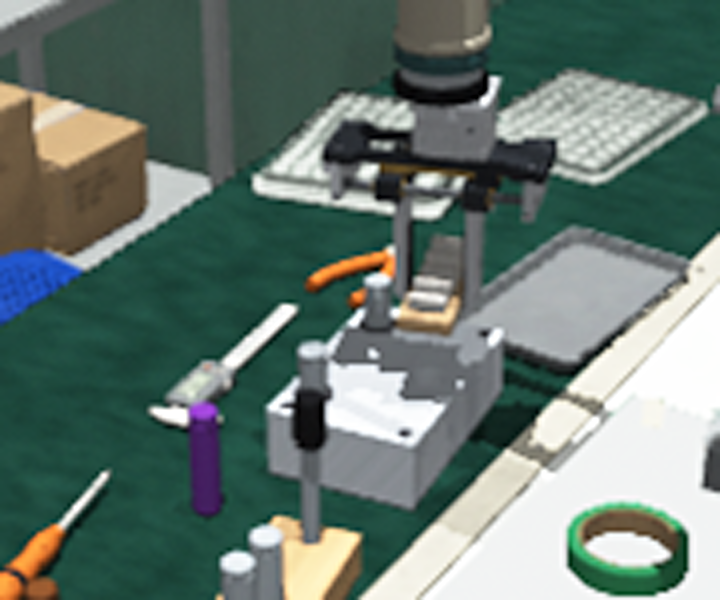

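The gauge set is held at about (435,300) in the crop and lifted clear. Now to the tray.

```bash
python3 - <<'E'
from h import *
T=lambda s:print(s,round(telemetry.current_t(),2),np.round(telemetry.current_ee_pos(),4),round(telemetry.current_opening(),4))
q=down(np.radians(-4.6)); p=[.550,-.280]
r.move_to([*p,.13],q); T("above tray")
print(r.move_l([*p,.040],vel=.25)); T("")
print(r.move_l([*p,.025],vel=.06,guard=6)); T("low")
gripper_to(.062); T("open")
r.move_l([*p,.12],vel=.3); T("up")
# clear the view toward the rack side
r.move_to([.48,.16,.25],down(np.radians(0))); T("away")
snap("scene","s3",(210,130,430,290),3.6); snap("top","t3",(150,160,440,290),2.7)
E
```

```text
above tray 7.72 [ 0.55   -0.2786  0.1297] 0.045
False
 8.22 [ 0.5508 -0.279   0.0405] 0.0447
True
low 8.53 [ 0.5522 -0.2809  0.0277] 0.0445
open 9.02 [ 0.5542 -0.2816  0.0279] 0.062
up 9.48 [ 0.5498 -0.2801  0.121 ] 0.0617
away 11.18 [0.4803 0.1592 0.2495] 0.0617
```

View pics/s3.png

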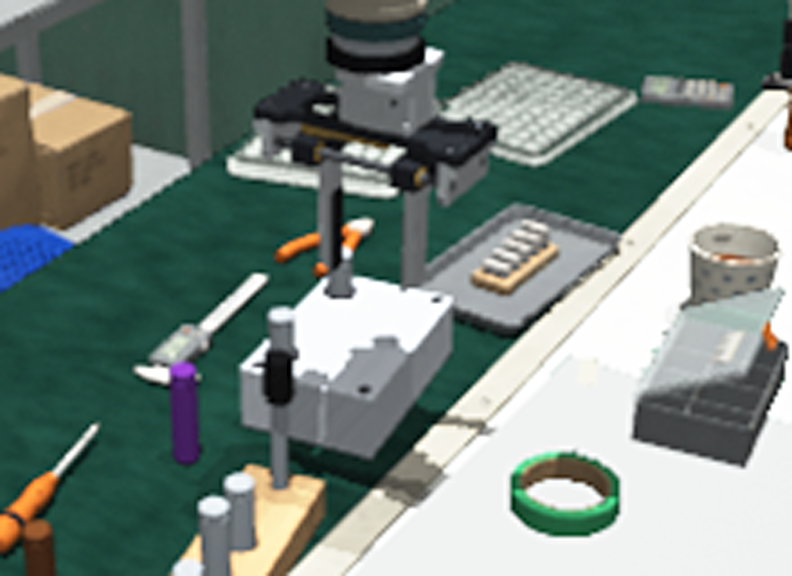

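View pics/t3.png

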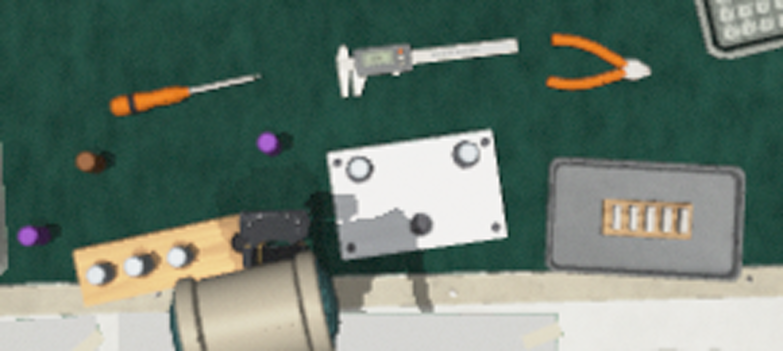

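The gauge set is upright in the middle of the tray, at crop (647,218). The bore shows at top crop (421,224), full-image pixel about (306,243). I'll refine the centres from the pictures.

```bash
python3 - <<'E'
from h import *
im=vision.snapshot("top"); cv2.imwrite("pics/topb.png",im[:,:,::-1])
print([ (np.round(d["at"],4),round(d["score"],2)) for t in("bore_mouth","gauge_set","rest_level","stand") for d in models.mark_of(t,"top")[:1]])
a=cv2.imread("pics/top0.png"); b=im[:,:,::-1]
def blob(img,uv,w,fn,name):
    x,y=map(int,uv); g=cv2.cvtColor(np.ascontiguousarray(img[y-w:y+w+1,x-w:x+w+1]),cv2.COLOR_BGR2GRAY).astype(float)
    m=fn(g).astype(float); yy,xx=np.mgrid[-w:w+1,-w:w+1]; 
    c=np.array([x+(m*xx).sum()/m.sum(),y+(m*yy).sum()/m.sum()]); print(name,np.round(c,2),"area",m.sum().round(1)); return c
ub=blob(b,(306,243),6,lambda g:g<75,"bore"); print(unproj("top",ub,.0615))
uk=blob(a,(240,250),6,lambda g:g<50,"knob"); print(unproj("top",uk,.16))
gs=[a[y-6:y+7,x-6:x+7] for x,y in((240,250),(187,262),(200,259),(216,255))]+[b[243-6:250,300:313]]
cv2.imwrite("pics/c1.png",np.hstack([cv2.resize(g,(156,156),interpolation=cv2.INTER_NEAREST) for g in gs]))
for nm,z in (("short",.081),("long",.105),("middle",.093)):
    for d in models.mark_of(f"post_{nm}_top","top"): print(nm,np.round(d["at"],4),round(d["score"],2))
E
```

```text
[(array([ 5.529e-01, -4.000e-04,  5.970e-02]), 0.82), (array([ 0.5538, -0.2872,  0.0045]), 0.88), (array([ 0.5509, -0.0027,  0.1089]), 0.86), (array([ 0.589 ,  0.0031, -0.0019]), 0.84)]
bore [303.73 244.  ] area 11.0
[[0.54900039 0.00738604 0.0615    ]]
knob [242.12 248.  ] area 8.0
[[0.54146962 0.2002453  0.16      ]]
short [0.5028 0.3913 0.0778] 0.65
short [0.6362 0.4016 0.0709] 0.58
short [0.5529 0.4716 0.0713] 0.37
long [0.6578 0.18   0.0943] 0.54
long [0.5102 0.3469 0.1105] 0.39
middle [ 0.5501 -0.2817  0.0033] 0.65
middle [0.5202 0.2934 0.0902] 0.61
```

View pics/c1.png

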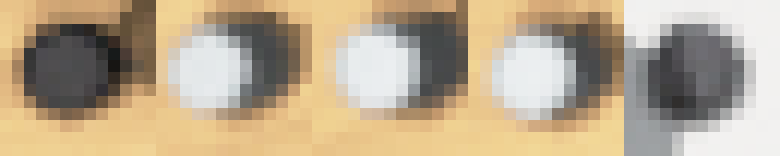

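```bash
python3 - <<'E'
from h import *
for n,u,z in (("knob",(239.17,249.),.16),("short",(185.08,261.17),.081),("long",(199.17,258.1),.105),("mid",(214.9,254.2),.093),("bore",(305.4,242.5),.062)): print(n,np.round(unproj("top",u,z),4))
q=np.radians(11.); Rr=np.array([[np.cos(q),-np.sin(q)],[np.sin(q),np.cos(q)]])
for y in(-.1,-.015,.035,.085): print(np.round(np.array([.5172,.3058])+Rr@[0,y],4))
print(np.array([.589,.0032])+np.array([np.cos(.105),np.sin(.105)])*-.036)
for a in(-79,-40,11,0): print(a,inverse_kinematics([.536,.21,.16],down(np.radians(a))),inverse_kinematics([.551,0,.16],down(np.radians(a))))
E
```

```text
knob [[0.5386 0.2093 0.16  ]]
short [[0.5035 0.3909 0.081 ]]
long [[0.5128 0.3414 0.105 ]]
mid [[0.5236 0.293  0.093 ]]
bore [[0.5537 0.0018 0.062 ]]
[0.5363 0.2076]
[0.5201 0.2911]
[0.5105 0.3402]
[0.501  0.3892]
[ 0.55319827 -0.00057306]
-79 [ 2.52560610e-01  3.24187043e-01  1.61600279e+00 -4.44089210e-16
  1.20140283e+00  1.63137072e+00] [-1.26288235e-01  2.89141524e-01  1.66910206e+00 -4.44089210e-16
  1.18334907e+00  1.25252187e+00]
-40 [ 2.52560610e-01  3.24187043e-01  1.61600279e+00 -4.44089210e-16
  1.20140283e+00  9.50692311e-01] [-1.26288235e-01  2.89141524e-01  1.66910206e+00 -4.44089210e-16
  1.18334907e+00  5.71843466e-01]
11 [ 2.52560610e-01  3.24187043e-01  1.61600279e+00 -4.44089210e-16
  1.20140283e+00  6.05743922e-02] [-1.26288235e-01  2.89141524e-01  1.66910206e+00 -4.44089210e-16
  1.18334907e+00 -3.18274452e-01]
0 [ 2.52560610e-01  3.24187043e-01  1.61600279e+00 -4.44089210e-16
  1.20140283e+00  2.52560610e-01] [-1.26288235e-01  2.89141524e-01  1.66910206e+00 -4.44089210e-16
  1.18334907e+00 -1.26288235e-01]
```

```bash
python3 - <<'E'
from h import *
T=lambda s:print(s,round(telemetry.current_t(),2),np.round(telemetry.current_ee_pos(),4),round(telemetry.current_opening(),4),np.round(telemetry.current_wrist_force(),1))
p=[.537,.2093]; q=down(np.radians(11))
r.move_to([*p,.24],q); gripper_to(.06); T("above")
print(r.move_l([*p,.148],vel=.15,guard=8)); r.hold(.2);T("at")
gripper_to(.015,25); r.hold(.2); T("grip")
r.move_l([*p,.245],vel=.15); r.hold(.2); T("up")
snap("scene","s4",(210,100,390,290),3.5)
E
```

```text
above 12.34 [0.5363 0.2087 0.2405] 0.0601 [-0.5  1.2 -0.6]
False
at 13.31 [0.5377 0.2095 0.1492] 0.0601 [ 0.7 -0.  -1.5]
grip 14.14 [0.5369 0.2093 0.148 ] 0.0254 [-0.1  1.   0.5]
up 15.14 [0.5364 0.2092 0.2438] 0.0251 [ 0.   0.3 -1.2]
```

View pics/s4.png

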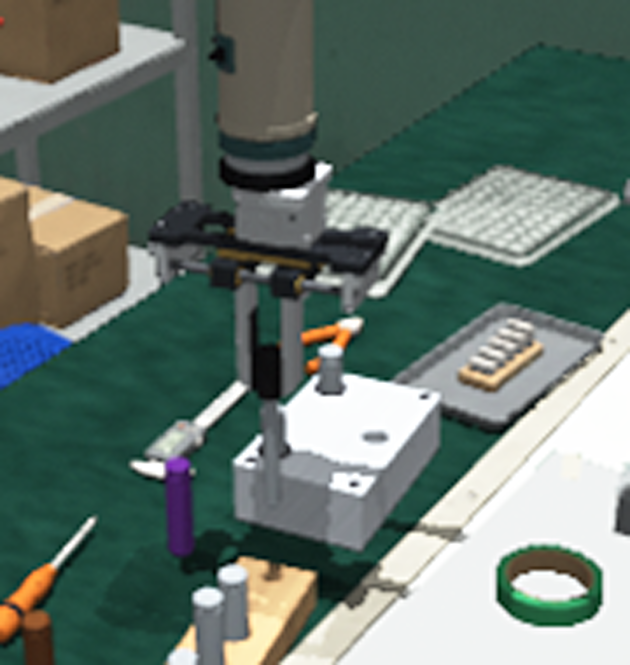

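The rod hangs upright in the jaws and clears the rack. The bore is now visible in the scene camera at full-image pixel (317.4,224.6). I'll lower the rod into it.

```bash
python3 - <<'E'
from h import *
T=lambda s:print(s,round(telemetry.current_t(),2),np.round(telemetry.current_ee_pos(),4),round(telemetry.current_opening(),4),np.round(telemetry.current_wrist_force(),1))
print(unproj("scene",(317.0,224.2),.061))
p=[.553,.0005]; q=down(np.radians(11))
r.move_to([*p,.26],q); T("above")
r.move_l([*p,.205],vel=.15); T("near"); r.hold(.1)
print(r.move_l([*p,.142],vel=.04,guard=5)); T("contact"); r.hold(.5); T("hold")
snap("scene","s5",(260,130,390,260),4.5)
E
```

```text
[[ 0.55165997 -0.00094118  0.061     ]]
above 16.04 [0.5529 0.0014 0.2599] 0.0255 [-0.1  0.2 -0. ]
near 16.56 [0.5533 0.0016 0.2051] 0.0256 [ 0.4 -0.6 -1.6]
True
contact 17.9 [5.529e-01 5.000e-04 1.499e-01] 0.0252 [0.2 0.5 4.4]
hold 18.4 [5.529e-01 5.000e-04 1.499e-01] 0.0256 [-0.1  0.3  5.1]
```

View pics/s5.png

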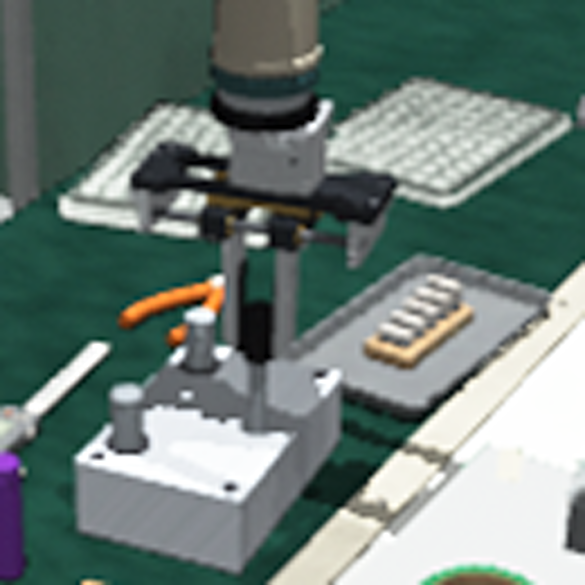

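Contact came at TCP z 0.1499, so the tip is about 0.012 above the bench. That makes the bore 50 mm deep, and the long post (95 − 50 = 45) is the one that fits. Rod back to its rack hole.

```bash
python3 - <<'E'
from h import *
T=lambda s:print(s,round(telemetry.current_t(),2),np.round(telemetry.current_ee_pos(),4),round(telemetry.current_opening(),4),np.round(telemetry.current_wrist_force(),1))
q=down(np.radians(11))
r.move_l([.553,.0005,.26],vel=.2); T("up")
p=[.537,.2093]
r.move_to([*p,.26],q); r.move_l([*p,.178],vel=.15); r.hold(.2); T("near")
print(r.move_l([*p,.145],vel=.05,guard=6)); r.hold(.2); T("down")
snap("scene","s6",(210,100,390,290),3.5)
E
```

```text
up 19.16 [0.5522 0.0006 0.2587] 0.0254 [-0.7  0.4 -1.1]
near 20.91 [0.5378 0.2094 0.1792] 0.0253 [ 1.2 -0.4 -0.3]
True
down 21.69 [0.5364 0.2092 0.1477] 0.0258 [-0.6  0.2  5. ]
```

View pics/s6.png

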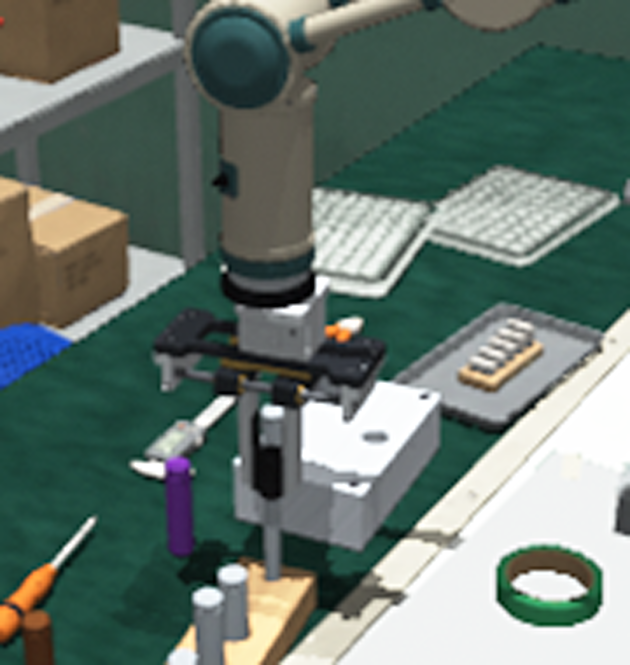

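The rod is seated: TCP z 0.1477 against 0.148 at pickup, and the picture shows it upright in its hole at crop (272,575). Release it, then take a fresh look at the long post.

```bash
python3 - <<'E'
from h import *
T=lambda s:print(s,round(telemetry.current_t(),2),np.round(telemetry.current_ee_pos(),4),round(telemetry.current_opening(),4),np.round(telemetry.current_wrist_force(),1))
q=down(np.radians(11)); p=[.537,.2093]
gripper_to(.06); T("open")
r.move_l([*p,.25],vel=.2); 
r.move_to([.45,.0,.25],q);T("away")
a=vision.snapshot("top")[:,:,::-1]; cv2.imwrite("pics/top7.png",a)
s=vision.snapshot("scene")[:,:,::-1]; cv2.imwrite("pics/scene7.png",s)
for c in("top","scene"):
  for n in ("post_long_top","post_middle_top","post_short_top","depth_rod","bore_mouth"):
    for d in models.mark_of(n,c)[:3]: print(c,n,np.round(d["at"],4),round(d["score"],2))
A=cv2.resize(a[240:275,170:260],None,fx=8,fy=8,interpolation=cv2.INTER_NEAREST)
B=cv2.resize(s[210:310,240:330],None,fx=5.5,fy=5.5,interpolation=cv2.INTER_CUBIC)[:300]
cv2.imwrite("pics/c7.png",A); cv2.imwrite("pics/d7.png",cv2.resize(s[205:315,240:335],None,fx=5,fy=5,interpolation=cv2.INTER_NEAREST))
E
```

```text
open 22.45 [0.5359 0.2091 0.1474] 0.0601 [ 0.5  0.2 -0.3]
away 24.02 [0.4504 0.0005 0.2496] 0.0602 [0.4 0.2 0.1]
top post_long_top [0.51   0.3459 0.1079] 0.58
top post_long_top [0.6602 0.1812 0.0952] 0.44
top post_long_top [ 7.569e-01 -1.430e-02 -5.000e-04] 0.4
top post_middle_top [0.5177 0.2944 0.0892] 0.43
top post_short_top [0.6367 0.4008 0.0697] 0.65
top post_short_top [0.5508 0.4751 0.0743] 0.42
top depth_rod [0.5346 0.2111 0.0102] 0.39
top bore_mouth [5.50e-01 2.00e-04 5.98e-02] 0.76
scene post_long_top [0.657  0.1791 0.0944] 0.79
scene post_middle_top [0.5213 0.2923 0.0915] 0.73
scene post_short_top [0.5035 0.3871 0.081 ] 0.74
scene post_short_top [0.5495 0.4739 0.0706] 0.62
scene post_short_top [0.641  0.4011 0.069 ] 0.58
scene depth_rod [0.5102 0.341  0.0043] 0.67
scene depth_rod [0.5382 0.21   0.0129] 0.48
scene depth_rod [0.5005 0.3926 0.0774] 0.43
scene bore_mouth [0.5545 0.002  0.0579] 0.97
scene bore_mouth [0.522  0.291  0.0929] 0.71
```

View pics/c7.png

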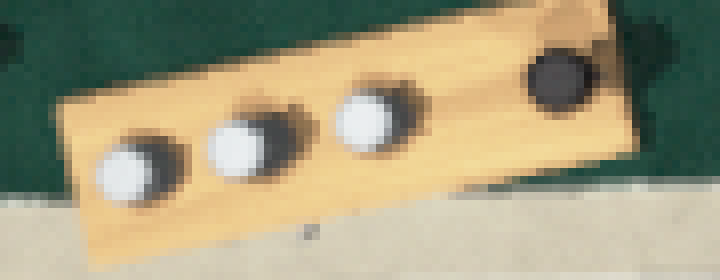

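View pics/d7.png

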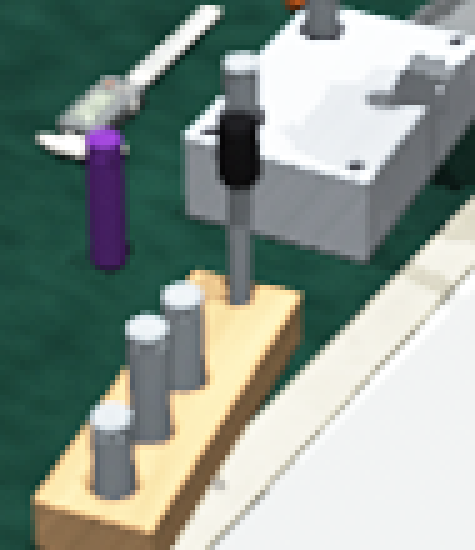

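The long post is the tallest of the three, the middle one in the rack, at top pixel (199.5,258) and scene pixel (269,270). It is steel-grey, not the purple look-alike at scene pixel (260,245). Grasp it.

```bash
python3 - <<'E'
from h import *
T=lambda s:print(s,round(telemetry.current_t(),2),np.round(telemetry.current_ee_pos(),4),round(telemetry.current_opening(),4),np.round(telemetry.current_wrist_force(),1))
print(unproj("scene",(269.1,270.1),.105),unproj("top",(199.5,258.25),.105))
q=down(np.radians(11)); p=[.511,.342]
r.move_to([*p,.20],q); T("above")
print(r.move_l([*p,.093],vel=.15,guard=8)); r.hold(.15); T("at")
gripper_to(.012,35); r.hold(.2); T("grip")
r.move_l([*p,.20],vel=.15); r.hold(.2); T("up")
snap("scene","s8",(210,140,390,330),3.5); snap("top","t8")
E
```

```text
[[0.50979154 0.34316418 0.105     ]] [[0.51226404 0.3403984  0.105     ]]
above 25.94 [0.5113 0.3409 0.2003] 0.0601 [0.6 0.3 0.1]
False
at 26.96 [0.5118 0.3423 0.0943] 0.06 [-0.  -0.8  1.2]
grip 27.82 [0.511 0.342 0.093] 0.023 [-0.8  0.3  0.4]
up 28.88 [0.5105 0.3417 0.1988] 0.0237 [ 0.7  0.6 -1.4]
```

View pics/s8.png

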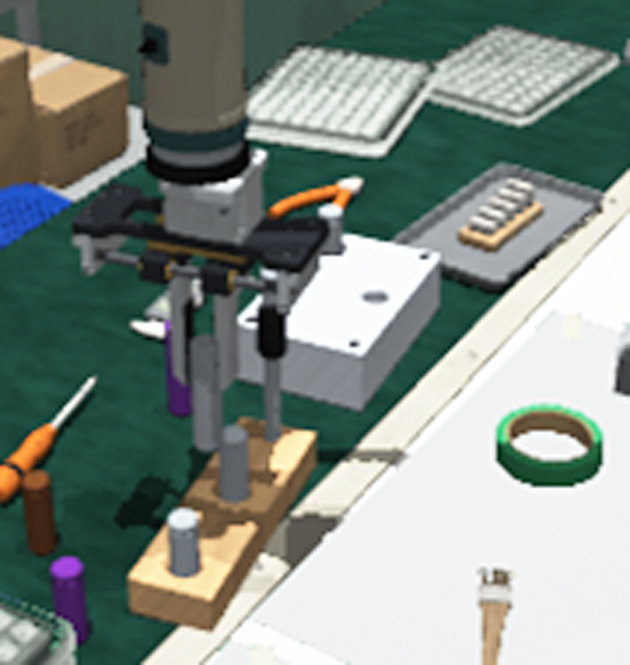

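The post hangs upright. I'll carry it high over the rod (top at 160 mm) and insert it under guard, with a small spiral search if it lands on the rim.

```bash
python3 - <<'E'
from h import *
T=lambda s:print(s,round(telemetry.current_t(),2),np.round(telemetry.current_ee_pos(),4),round(telemetry.current_opening(),4),np.round(telemetry.current_wrist_force(),1))
q=down(np.radians(11)); b=np.array([.5528,.0003])
r.move_l([.511,.342,.30],vel=.25)
r.move_to([*b,.30],q); r.move_l([*b,.158],vel=.2); r.hold(.2); T("near")
offs=[(0,0)]+[(rr*np.cos(t),rr*np.sin(t)) for rr in(.0015,.003) for t in np.arange(0,2*np.pi,np.pi/3 if rr<.002 else np.pi/4)]
for o in offs:
    if telemetry.current_t()>50: break
    x=b+o
    if o!=(0,0): r.move_l([*x,.150],vel=.05)
    hit=r.move_l([*x,.096],vel=.05,guard=8); z=telemetry.current_ee_pos()[2]; T(f"{np.round(o,4)} {hit}")
    if z<.105: break
r.hold(.2);T("end")
snap("scene","s9",(260,130,390,260),4.5); snap("top","t9",(150,160,440,290),2.7)
E
```

```text
near 31.89 [5.537e-01 3.000e-04 1.593e-01] 0.0234 [ 0.3  0.3 -1.5]
[0 0] False 33.28 [5.531e-01 3.000e-04 9.640e-02] 0.0231 [ 0.1 -1.  -0.8]
end 33.48 [5.53e-01 3.00e-04 9.63e-02] 0.0231 [ 0.3 -0.5 -1.6]
```

View pics/s9.png

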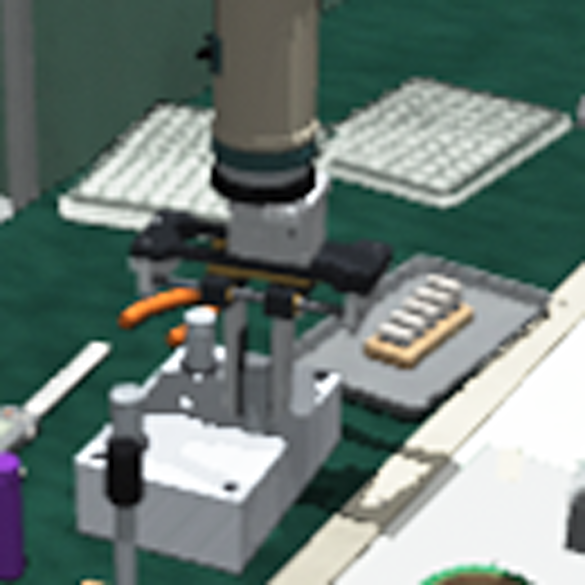

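It went in on the first try. Touch the floor, release, back off and check.

```bash
python3 - <<'E'
from h import *
T=lambda s:print(s,round(telemetry.current_t(),2),np.round(telemetry.current_ee_pos(),4),round(telemetry.current_opening(),4),np.round(telemetry.current_wrist_force(),1))
b=[.5528,.0003]
print(r.move_l([*b,.090],vel=.04,guard=6)); T("floor")
gripper_to(.05); T("open")
r.move_l([*b,.25],vel=.2)
r.move_to([.30,-.15,.30],down(np.radians(-20))); r.hold(.3); T("away")
snap("scene","s10",(210,140,390,330),3.5); snap("top","t10",(150,160,440,290),2.7)
for c in("top","scene"):
  for n in ("post_long_top","rest_level","gauge_set","depth_rod"):
    for d in models.mark_of(n,c)[:2]: print(c,n,np.round(d["at"],4),round(d["score"],2))
E
```

```text
True
floor 33.79 [0.5539 0.     0.0941] 0.0235 [-1.   0.1  3.4]
open 34.4 [5.532e-01 2.000e-04 9.290e-02] 0.0499 [-0.6 -0.6 -0. ]
away 36.77 [ 0.3006 -0.1498  0.2998] 0.0502 [ 0.4  0.8 -0.5]
top post_long_top [0.6592 0.1806 0.0941] 0.48
top post_long_top [0.5519 0.0056 0.1071] 0.46
top rest_level [0.551  0.0008 0.1055] 0.95
top rest_level [0.5512 0.0024 0.1113] 0.59
top gauge_set [ 0.5507 -0.2834  0.0018] 0.89
top depth_rod [0.5349 0.2099 0.0119] 0.56
scene post_long_top [0.6558 0.1789 0.0966] 0.56
scene post_long_top [0.5549 0.0028 0.1101] 0.39
scene rest_level [0.5526 0.0042 0.1088] 0.79
scene gauge_set [ 0.553  -0.2865  0.0019] 0.52
scene depth_rod [ 0.723   0.2885 -0.0038] 0.67
scene depth_rod [0.5394 0.2113 0.0074] 0.49
```

View pics/s10.png

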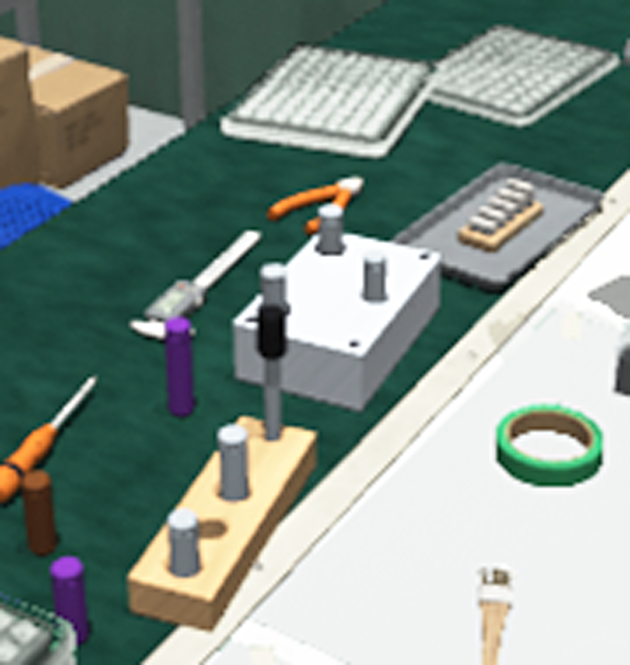

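View pics/t10.png

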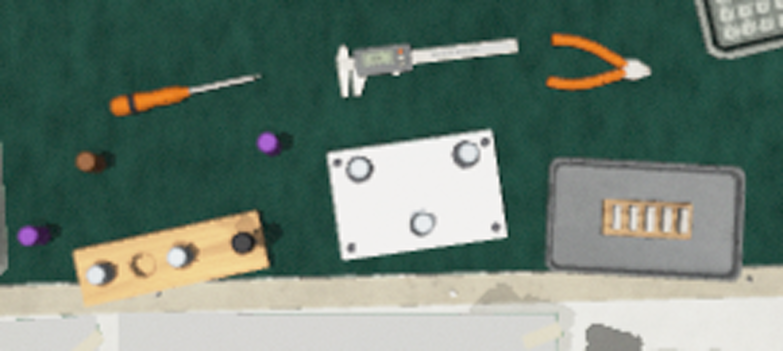

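The post stands upright in the bore at top crop (423,222), level with the rests. The gauge set is in the tray at (647,218), the rod is in its hole at (243,241), and the other two posts are in place. The bystanders haven't moved. Handing in.

```bash
python3 -c "
from h import *
r.sign_off(); print(telemetry.current_t())"
```

```text
the job is handed in; nothing more can be done
the job is handed in; nothing more can be done
```

The job is done and handed in at about 37 s of the 72 s allowed; the hand-in reports no verdict.

- **Gauge set:** I lifted it off the stand and set it down upright near the middle of the tray. The last reading puts its origin within about 7 mm of the tray centre.
- **Bore depth:** the rod touched bottom with its tip about 12 mm above the bench, so the bore is 50 mm deep.
- **Depth rod:** it is back on the floor of its rack hole, within about 1 mm of its height at pickup.
- **Post:** the long post (95 mm) stands in the bore. It went in on the first try and touched the floor before I let go. Its top reads at 0.107 and 0.110 m from the two cameras, against the rests' level at 0.107 m, with the readings good to about 4 mm.
- **Left alone:** in the last pictures the short and middle posts, the caliper, the cutters, the screwdriver and the look-alikes show no movement.

Nothing failed, though the networks were inconsistent. They also gave "post_long_top" for the purple look-alike, and once gave "depth_rod" for the screwdriver; I settled both from the pictures.

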